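Close a terrine mould in a twin-screw press, keeping the beam level

TASK

Push the lidded steel terrine mould back under the press beam until it rests against both stop posts. Then screw the beam down with the two knobs, a little on one and then a little on the other so that the beam stays level all the way, until both rubber feet press the lid snugly, finger-tight but not cranked hard. Leave the things standing round the press alone.

Things in the scene. Friction and masses are not known exactly. Their poses are not given: they have to be found in the camera images.
- press: Twin-screw press of steel and aluminium, fixed to the table. Origin on the table under the beam's middle; x points to the back of the press (away from its open front), y to its left, z up. Deck: x from -130 to +75 mm, 180 mm wide, top at 12 mm. Upright spindles at x = 0, y = +125 and -125 mm, a knob on each. Space over the mould's front, ahead of the beam, is free.
- home (a point): Where the middle of the lid's top is when the mould is home: 113 mm above the press's origin, axes as the press. Two round stop posts (14 mm thick, tops 116 mm above the table) stand 70 mm behind it, 55 mm left and right, and stop the lid's back edge. Low side guides on the deck leave the mould about 4 mm of play each side.
- lid_top (a point): Middle of the top of the mould's flat lid, at first 25 to 50 mm in front of home. Mould and lid are one loose piece of 0.45 to 0.75 kg: steel pan 95 mm tall, steel lid 190 mm long (its own x, left-right in the press) and 125 mm deep (own y), its 12 mm tall skirt jutting out over the pan's walls: an upright finger pushing from the front meets the skirt. Sliding takes 3 to 9 N.
- mould: The same mould; origin at the middle of its underside, 101 mm under the lid's top, axes as for lid_top.
- knob_left_grip (a point): On the left knob's axis at gripping height, about 201 mm above the table. Black fluted round knob 46 mm across, grip band 10 mm above and below this point. It only turns, about the vertical within 2 degrees, and stays at its height. Clockwise seen from above lowers its end of the beam by 5 mm a radian. Thread friction is 0.35 N m either way, so it stays where it is left.
- knob_right_grip (a point): The same on the right knob (press -y side). For either knob, the load on its spindle adds a torque of 0.005 N m for each newton that pushes the knob anticlockwise, on top of the friction: compared with the free knob, read the same way after the same small clockwise step, the torque is about 0.17 N m higher when the feet are snug (35 N each).
- beam: Aluminium beam across the press, 290 mm long (its y), 32 mm wide, 20 mm high, running on both spindles; origin at the middle of its underside, 18 to 21 mm above the lid's top at first. It binds on the spindles and is spoiled when its ends differ in height by 6 mm (0.024 rad over the 250 mm between spindles). The knobs are about 35 mm above it.
- beam_left_end (a point): Top of the beam at the left spindle, 21 mm above its underside: its height shows how far this end has come down. The ends differ by up to 2 mm at first. 1 mm at this end lowers the left foot by 0.82 mm and the right foot by 0.18 mm; so tightening one side also loads the other foot a little.
- beam_right_end (a point): The same at the right spindle.
- foot_left: Left rubber foot, 80 mm left of the beam's middle, 27 mm across; origin on the beam's underside. Its free end hangs 10.5 mm lower, but the two rubbers are worn differently, by up to 1.4 mm more or less, so the touch must be felt. It yields 1 mm for 55 N. Aim at 35 N on each foot: under 15 N is loose, over 65 N too hard, and 90 N spoils the lid.
- foot_right: The same on the right, 80 mm right of the beam's middle.
- salt: Glass salt shaker with a grey top, 44 mm across, 90 mm tall, on the table left of the press, in front. Leave it alone.
- cup_blue: Clear deli cup with a blue lid, 86 x 78 mm, 59 mm tall, right of the press. Leave it alone.
- shaker: White shaker bottle with a blue cap, 58 mm across, 150 mm tall, right of and behind the press. Leave it alone.

How it is judged:
By the outcome, as a careful person would: the job done as asked, in the order asked, and still so for the second after the job is handed in, with the robot touching nothing.
It also fails if it takes over 72 s, if anything falls off the work surface, if the arm or the gripper's body presses on something with over 40 N, if the wrist force passes 120 N, or if a joint passes its speed limit or range.

ROBOT

A 7-joint arm with a two-finger parallel gripper is mounted at the origin on a cart in front of the work surface, level with it; the furniture and walls round the work are solid. World frame = base frame: x ahead of the robot, y to its left, z up, the work surface at z = 0. Lengths are in m, angles in rad, forces in N, time in s.
With the tool pointing down it reaches from about 0.4 to 0.875 m from the base axis. Payload 19.3 kg.
Tool frame: the origin (TCP) lies midway between the tips of the shut fingers; the grasp point (between the pads) lies 19 mm behind it; z points along the fingers, y is the direction in which the jaws open and shut (so a half turn about z gives the same grasp; the last joint's range is limited). The gripper opens to 85 mm and grips with 20 to 120 N. Pads are 22 mm wide; open, the fingers measure 114 mm over their backs; the gripper's body (76 mm by 85 mm) begins 54 mm behind the grasp point. The pads swing forward as they close: fully open they stand 13 mm farther back than shut.
Start: joints at [1.157, 0.521, -0.036, 1.599, 0.021, 1.021, -0.113], TCP at [0.211, -0.588, 0.231] pointing down, gripper open.
Joint ranges: [-2.91, 2.91], [-0.3, 2.13], [-1.5, 1.42], [0.17, 2.43], [-1.26, 4.41], [0.16, 1.93], [-2.52, 2.52]. Speed limits (rad/s): [1.89, 1.89, 2.39, 2.39, 3.01, 3.01, 3.01].

INTERFACE

Orientations are given as [roll, pitch, yaw] about the fixed x, y, z axes, in that order (R = Rz(yaw) Ry(pitch) Rx(roll)).
In Python, from workcell import bot, eyes gives the robot as it stands. The module is installed in compiled form; this text tells all that it offers.
- The arm moves only by the shell command python3 -m jog 'ROWS' [FORCE]. ROWS is JSON, a list of rows, each an object with "delta_pos": the shift along the world's x, y, z in mm, a list of three; "spin": the turn about the world's z in rad; "claw": the closure, from 0 (fully open) to 1 (shut). In form: [{"delta_pos": [tx, ty, tz], "spin": spin, "claw": claw}, ...]. A call has 1 to 8 rows; each row is the pose to reach, as a shift and turn from the pose measured when the call began; what a row does not reach only later rows make up. A row lasts 1/10 s, in which the tool goes at most 50 mm and 8.59 degrees, less where a joint would pass 70% of its speed; a pose out of reach is approached as far as the arm can. A call with a gripper value outside its range is refused whole. The fingers move at their own pace and stop on an object; FORCE is the grip in N (left out, the last holds). Time passes only in rows, so rows that repeat a pose let the fingers close. It gives the time, the measured TCP pose, the force and the opening at its end, in the units of the state.
- bot.observe(): the state, without advancing time (a new reading comes with each control period).
- eyes.grab_frame(name): name is "scene" or "side" or "wrist"; returns the picture (384x512x3 uint8, blue, green, red); there is no depth.
- eyes.camera_params(name): a dict with "fx", "fy", "cx", "cy" (pixels), "origin" and "attitude" of the camera in the world. Camera axes: x right, y up, looking along -z (the intrinsics and any distortion apply to the point x, -y, -z); pixel columns grow to the right and rows downward; lengths in m; the calibration is good to about 2 mm. A picture is of the moment at which its call begins: read the wrist's pose just before it. camera_params takes no time and is no camera call; for the wrist camera it gives the pose at the moment of the call.
- bot.job_done(): hands the job in, once; it reports no verdict.
The state is a dict: "clock": time; "qpos": joint angles; "qd": joint speeds; "joint_efforts": joint torques, N m; "position": TCP position; "tool_rot": TCP orientation; "force": force on the tool from outside, world axes, zero at the start; "moment": the same for the moment, N m; "grip_width": finger opening in m.
Only numpy, scipy, OpenCV 4.12 (cv2) and the standard library are available. Lean on these libraries where they do the work, as an engineer would, in place of code of your own. Each camera call takes 0.05 s, during which the arm holds its last target. There are 200 camera calls.

## Working session

There is one attempt and no reset: what is moved stays moved. The work goes in short steps, Python scripts to look and compute and a shell command to move; the robot and the scene stay as the last step left them, time stands still between calls to the robot, and variables do not carry over. Pictures are saved under pics/ and viewed, about 8 in all and at most 12, crops included, and the job is handed in when it is done.

```bash
mkdir -p pics; python3 - <<'E'
from workcell import bot, eyes
import cv2,numpy as np
s=bot.observe()
for k in s: print(k,np.round(s[k],4))
a=eyes.grab_frame("scene");b=eyes.grab_frame("side")
cv2.imwrite("pics/scene0.png",a);cv2.imwrite("pics/side0.png",b)
for n in("scene","side","wrist"):print(n,eyes.camera_params(n))
E
```

```text
clock 0.0
qpos [ 1.1568  0.522  -0.0363  1.6     0.0212  1.0211 -0.1128]
qd [0.     0.0021 0.0011 0.0004 0.001  0.0006 0.0005]
joint_efforts [-1.60000e-03 -9.27111e+01  1.97930e+00 -3.69940e+01  1.79000e-02
  8.20000e-03  0.00000e+00]
position [ 0.2105 -0.5881  0.2307]
tool_rot [-3.1404e+00  1.0000e-04  3.4380e-01]
force [-0.0776 -0.412  -0.0238]
moment [0.0229 0.0208 0.0027]
grip_width 0.0857
scene {'fx': 381.77963880906907, 'fy': 381.77963880906907, 'cx': 252.29839079379292, 'cy': 190.69486458569435, 'origin': array([0.03563501, 0.46233295, 0.56354192]), 'attitude': array([ 1.08986523,  0.01002915, -2.43925628])}
side {'fx': 453.35668582956964, 'fy': 453.35668582956964, 'cx': 256.0385744799228, 'cy': 183.30212828233167, 'origin': array([ 0.3839227 , -0.96490417,  0.63784271]), 'attitude': array([ 1.01732879, -0.00544374, -0.24886915])}
wrist {'fx': 333.8594264430354, 'fy': 333.8594264430354, 'cx': 253.9563682327538, 'cy': 191.20890472135247, 'origin': array([ 0.27694769, -0.56376781,  0.37408199]), 'attitude': array([-2.81575704e-01,  6.61742196e-04, -1.22674710e+00])}
```

View pics/scene0.png

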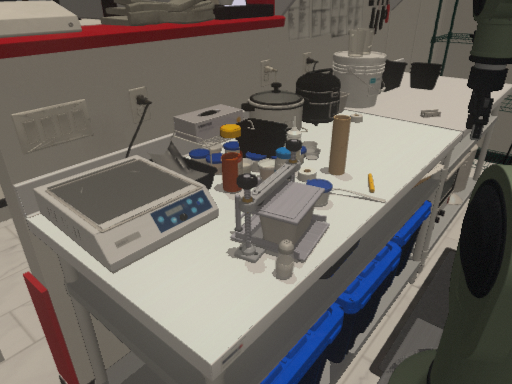

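View pics/side0.png

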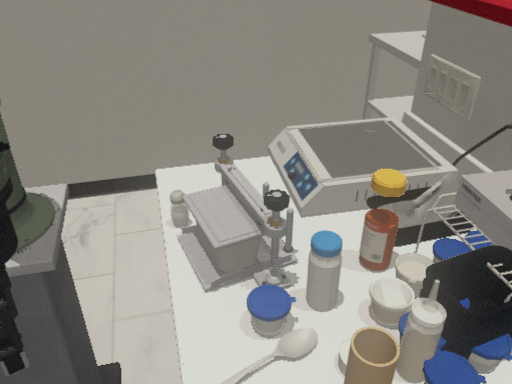

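The scene view shows the press at about (280,205), with its left knob near (248,182). In the side view the knobs are at (223,143) on the left and (277,200) on the right. I'll enlarge both views.

```bash
python3 - <<'E'
import cv2,numpy as np
a=cv2.imread("pics/scene0.png")[150:290,225:340];b=cv2.imread("pics/side0.png")[125:300,165:310]
f=lambda i,s:cv2.resize(i,None,fx=s,fy=s,interpolation=cv2.INTER_CUBIC)
A=f(a,3.4);B=f(b,2.74)
c=np.zeros((600,800,3),np.uint8)
A=f(a,3.4);c[:A.shape[0],:A.shape[1]]=A
B=f(b,2.7);c[:B.shape[0],392:392+B.shape[1]]=B
cv2.imwrite("pics/crop0.png",c)
E
```

```text
(no output)
```

View pics/crop0.png

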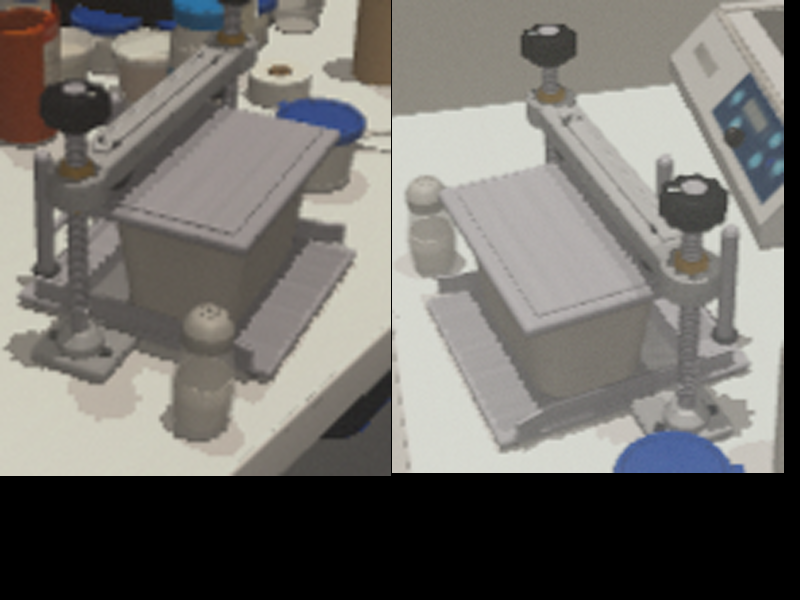

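The enlarged crop shows these points, in full-image pixels:
- **Left knob:** scene (247,181), side (223,142).
- **Right knob:** side (276,200).
- **Lid, side view:** front-left (184,196), front-right (216,246), back-right (261,234).

I'll refine these with masks and rays.

```bash
cat > h.py <<'E'
from workcell import bot, eyes
import cv2,numpy as np
from scipy.spatial.transform import Rotation as R
def ray(p,uv):
    d=R.from_euler('xyz',p['attitude']).apply([(uv[0]-p['cx'])/p['fx'],-(uv[1]-p['cy'])/p['fy'],-1.])
    return np.array(p['origin']),d/np.linalg.norm(d)
def onz(p,uv,z):
    o,d=ray(p,uv);return o+d*(z-o[2])/d[2]
def tri(p,uv,q,vw):
    o,d=ray(p,uv);c,e=ray(q,vw)
    t=np.linalg.lstsq(np.c_[d,-e],c-o,rcond=None)[0]
    x,y=o+t[0]*d,c+t[1]*e
    return (x+y)/2,np.linalg.norm(x-y)*1000
def proj(p,X):
    c=R.from_euler('xyz',p['attitude']).inv().apply(np.array(X)-p['origin'])
    return p['cx']+p['fx']*c[0]/-c[2],p['cy']-p['fy']*c[1]/-c[2]
E
python3 - <<'E'
from h import *
np.set_printoptions(precision=4,suppress=True)
S=eyes.camera_params("scene");D=eyes.camera_params("side")
im={'s':cv2.imread("pics/scene0.png"),'d':cv2.imread("pics/side0.png")}
def knob(k,x0,y0,w,h):
    g=im[k][y0:y0+h,x0:x0+w].max(2); m=(g<75).astype(np.uint8)
    n,l,st,c=cv2.connectedComponentsWithStats(m);i=1+np.argmax(st[1:,4]);x,y,ww,hh,a=st[i]
    print(k,st[i]+[x0,y0,0,0,0] if 0 else (x+x0,y+y0,ww,hh,a),c[i]+[x0,y0]);return c[i]+[x0,y0],(x+x0+(ww-1)/2,y+y0+(hh-1)/2)
sl,slb=knob('s',232,165,32,32);dl,dlb=knob('d',205,125,38,38);dr,drb=knob('d',255,180,42,40)
print("left tri",tri(S,sl,D,dl)); print(onz(S,sl,.203),onz(D,dl,.203),"R",onz(D,dr,.203))
uv=lambda x,y:(165+(x-392)/2.7,125+y/2.7); us=lambda x,y:(225+x/3.4,150+y/3.4)
for n,q in dict(FL=(443,193),FR=(530,328),BR=(651,294)).items(): print(n,onz(D,uv(*q),.113))
for n,q in dict(FL=(242,243),FR=(339,130),BL=(116,207)).items(): print('s',n,onz(S,us(*q),.113))
# stop posts tops
print("postR",onz(D,uv(731,232),.116),"postL",onz(D,uv(666,160),.116),"postL s",onz(S,us(44,158),.116))
print("salt",onz(S,us(207,310),.088),onz(D,uv(426,182),.088))
E
```

```text
s (np.int32(236), np.int32(174), np.int32(22), np.int32(16), np.int32(248)) [246.3629 181.754 ]
d (np.int32(213), np.int32(134), np.int32(20), np.int32(16), np.int32(215)) [222.907  141.9674]
d (np.int32(264), np.int32(192), np.int32(25), np.int32(19), np.int32(256)) [276.6367 202.4492]
left tri (array([ 0.532 , -0.0962,  0.1976]), np.float64(4.255296252733344))
[ 0.5213 -0.0863  0.203 ] [ 0.5322 -0.1035  0.203 ] R [ 0.5784 -0.3521  0.203 ]
FL [ 0.4358 -0.1574  0.113 ]
FR [ 0.4731 -0.3345  0.113 ]
BR [ 0.5605 -0.3185  0.113 ]
s FL [ 0.4271 -0.143   0.113 ]
s FR [ 0.4612 -0.3219  0.113 ]
s BL [ 0.5194 -0.1267  0.113 ]
postR [ 0.6358 -0.265   0.116 ] postL [ 0.6159 -0.1563  0.116 ] postL s [ 0.6007 -0.1437  0.116 ]
salt [ 0.4209 -0.0971  0.088 ] [ 0.4265 -0.099   0.088 ]
```

```bash
R='{"delta_pos":[240,350,170],"spin":-0.14,"claw":1}'
python3 -m jog '[{"delta_pos":[120,175,120],"spin":-0.07,"claw":1},{"delta_pos":[120,175,120],"spin":-0.07,"claw":1},{"delta_pos":[120,175,120],"spin":-0.07,"claw":1},{"delta_pos":[240,350,170],"spin":-0.14,"claw":1},{"delta_pos":[240,350,170],"spin":-0.14,"claw":1},{"delta_pos":[240,350,170],"spin":-0.14,"claw":1},{"delta_pos":[240,350,170],"spin":-0.14,"claw":1},{"delta_pos":[240,350,170],"spin":-0.14,"claw":1}]' 60
```

```text
clock: 0.9
position: [0.4194, -0.2826, 0.3831]
tool_rot: [-3.141, 0.0, 0.204]
force: [0.9, -1.1, 0.8]
grip_width: 0.0
```

```bash
python3 -m jog '[{"delta_pos":[30,45,18],"spin":0,"claw":1},{"delta_pos":[30,45,18],"spin":0,"claw":1},{"delta_pos":[30,45,18],"spin":0,"claw":1}]'
python3 - <<'E'
from h import *
p=eyes.camera_params("wrist");im=eyes.grab_frame("wrist")
cv2.imwrite("pics/w1.png",im);np.save("w1.npy",p,allow_pickle=True);print(p)
cv2.imwrite("pics/w1b.png",cv2.resize(im,(800,600),interpolation=cv2.INTER_CUBIC))
E
```

```text
clock: 1.2
position: [0.4502, -0.2363, 0.4013]
tool_rot: [-3.141, -0.0, 0.207]
force: [-0.6, -0.3, -0.7]
grip_width: 0.0005
{'fx': 333.8594264430354, 'fy': 333.8594264430354, 'cx': 253.9563682327538, 'cy': 191.20890472135247, 'origin': array([ 0.51915859, -0.22117258,  0.54461595]), 'attitude': array([-2.81182768e-01,  4.52387307e-04, -1.36376741e+00])}
```

View pics/w1b.png

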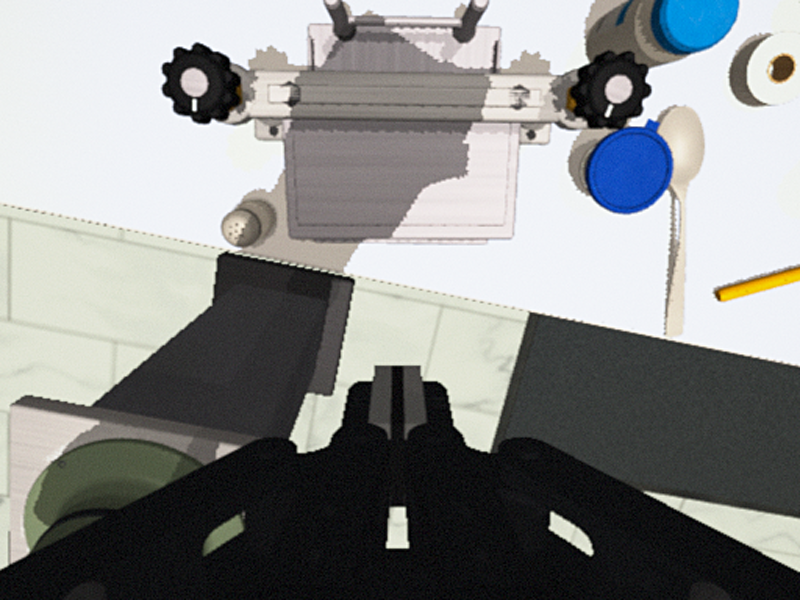

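The wrist view (800 px wide) shows the left knob cap at (195,83), the right knob cap at (619,90), and the lid's front corners at (289,239) and (514,237). The beam lies across at row 95, and the post bases are at (344,33) and (465,33).

```bash
python3 - <<'E'
from h import *
np.set_printoptions(precision=4,suppress=True)
W=np.load("w1.npy",allow_pickle=True).item();S=eyes.camera_params("scene");D=eyes.camera_params("side")
im=cv2.imread("pics/w1.png");k=.64
def knob(x0,y0,w,h):
    m=(im[y0:y0+h,x0:x0+w].max(2)<60).astype(np.uint8)
    c,_=cv2.findContours(m,cv2.RETR_EXTERNAL,cv2.CHAIN_APPROX_NONE);c=max(c,key=cv2.contourArea)
    (x,y),r=cv2.minEnclosingCircle(c);return (x+x0,y+y0),r
L,rl=knob(100,24,58,60);Rr,rr=knob(362,28,58,60);print(L,rl,Rr,rr)
a,b=onz(W,L,.205),onz(W,Rr,.205);print("knobs",a,b,np.linalg.norm(a-b))
a2,b2=onz(W,(195*k,80*k),.212),onz(W,(619*k,88*k),.212);print("caps",a2,b2,np.linalg.norm(a2-b2))
def fr(l,r):
    d=(l-r)[:2];return (l+r)/2,np.arctan2(-d[0],d[1])
print(fr(a,b),fr(a2,b2))
fl,f2=onz(W,(289*k,239*k),.113),onz(W,(514*k,237*k),.113);print("lid",fl,f2,fr(fl,f2),np.linalg.norm(fl-f2))
print("postbase",onz(W,(344*k,33*k),.012),onz(W,(465*k,33*k),.012))
print("deck fr?",onz(W,(352*k,243*k),.012),"salt",onz(W,(236*k,228*k),.09))
print("tri L scene-wrist",tri(S,(246.36,181.75),W,L),"side-wrist",tri(D,(222.9,142),W,L),"R side-wrist",tri(D,(276.6,202),W,Rr))
E
```

```text
(128.94067764282227, 52.669490814208984) 27.505617141723633 (390.1716423034668, 57.05223846435547) 27.90723419189453
knobs [ 0.5323 -0.0975  0.205 ] [ 0.5793 -0.3404  0.205 ] 0.2474583912404452
caps [ 0.5325 -0.0961  0.212 ] [ 0.5798 -0.3432  0.212 ] 0.25155423869711885
(array([ 0.5558, -0.2189,  0.205 ]), np.float64(0.19136233426145305)) (array([ 0.5562, -0.2197,  0.212 ]), np.float64(0.189430544724539))
lid [ 0.4294 -0.148   0.113 ] [ 0.4696 -0.3311  0.113 ] (array([ 0.4495, -0.2395,  0.113 ]), np.float64(0.2160554252445151)) 0.18746900915463421
postbase [ 0.6093 -0.152   0.012 ] [ 0.6323 -0.2617  0.012 ]
deck fr? [ 0.4176 -0.1951  0.012 ] salt [ 0.4247 -0.0974  0.09  ]
tri L scene-wrist (array([ 0.5314, -0.0954,  0.1968]), np.float64(3.0268811953774666)) side-wrist (array([ 0.533 , -0.0953,  0.1988]), np.float64(1.0512597736978209)) R side-wrist (array([ 0.5809, -0.3431,  0.1975]), np.float64(0.5255683615516317))
```

```bash
python3 -m jog '[{"delta_pos":[-42,-12,-50],"spin":-0.017,"claw":1},{"delta_pos":[-42,-12,-100],"spin":-0.017,"claw":1},{"delta_pos":[-42,-12,-150],"spin":-0.017,"claw":1},{"delta_pos":[-42,-12,-200],"spin":-0.017,"claw":1},{"delta_pos":[-42,-12,-250],"spin":-0.017,"claw":1},{"delta_pos":[-42,-12,-300],"spin":-0.017,"claw":1},{"delta_pos":[-42,-12,-311],"spin":-0.017,"claw":1},{"delta_pos":[-42,-12,-311],"spin":-0.017,"claw":1}]'
```

```text
clock: 2.05
position: [0.4042, -0.2501, 0.0867]
tool_rot: [-3.137, 0.006, 0.186]
force: [0.3, -0.6, 0.9]
grip_width: -0.0003
```

```bash
python3 -m jog '[{"delta_pos":[10,2,0],"spin":0,"claw":1},{"delta_pos":[20,4,0],"spin":0,"claw":1},{"delta_pos":[29,6,0],"spin":0,"claw":1},{"delta_pos":[39,8,0],"spin":0,"claw":1},{"delta_pos":[49,9,0],"spin":0,"claw":1}]'
```

```text
clock: 2.55
position: [0.4538, -0.241, 0.0875]
tool_rot: [-3.138, 0.007, 0.186]
force: [-6.6, -0.5, 4.4]
grip_width: -0.0003
```

```bash
python3 -m jog '[{"delta_pos":[7,1.3,0],"spin":0,"claw":1},{"delta_pos":[14,2.6,0],"spin":0,"claw":1},{"delta_pos":[20,3.8,0],"spin":0,"claw":1},{"delta_pos":[24,4.5,0],"spin":0,"claw":1},{"delta_pos":[24,4.5,0],"spin":0,"claw":1}]'; python3 -m jog '[{"delta_pos":[3,0.6,0],"spin":0,"claw":1},{"delta_pos":[5,0.9,0],"spin":0,"claw":1}]';python3 -m jog '[{"delta_pos":[2,0.4,0],"spin":0,"claw":1},{"delta_pos":[2,0.4,0],"spin":0,"claw":1}]'
```

```text
clock: 3.05
position: [0.4785, -0.2364, 0.0875]
tool_rot: [-3.138, 0.006, 0.186]
force: [-1.0, 0.6, 0.5]
grip_width: 0.0001
clock: 3.25
position: [0.4833, -0.2354, 0.0875]
tool_rot: [-3.138, 0.006, 0.186]
force: [-8.9, -0.4, 3.0]
grip_width: -0.0001
clock: 3.45
position: [0.4835, -0.2353, 0.0873]
tool_rot: [-3.137, 0.01, 0.185]
force: [-14.4, -0.8, 9.6]
grip_width: 0.0001
```

```bash
python3 -m jog '[{"delta_pos":[3,0.6,0],"spin":0,"claw":1},{"delta_pos":[4,0.8,0],"spin":0,"claw":1},{"delta_pos":[4,0.8,0],"spin":0,"claw":1}]'; python3 -m jog '[{"delta_pos":[-10,-2,0],"spin":0,"claw":1},{"delta_pos":[-30,-6,0],"spin":0,"claw":1},{"delta_pos":[-35,-7,50],"spin":0,"claw":1},{"delta_pos":[-35,-7,100],"spin":0,"claw":0.5},{"delta_pos":[-35,-7,150],"spin":0,"claw":0.2},{"delta_pos":[-35,-7,200],"spin":0,"claw":0.2},{"delta_pos":[-35,-7,250],"spin":0,"claw":0.2},{"delta_pos":[-35,-7,270],"spin":0,"claw":0.2}]'
python3 - <<'E'
from h import *
p=eyes.camera_params("wrist");im=eyes.grab_frame("wrist");print(p)
cv2.imwrite("pics/w2.png",im);np.save("w2.npy",p,allow_pickle=True)
cv2.imwrite("pics/w2b.png",cv2.resize(im[:260],None,fx=1.5625,fy=1.5625,interpolation=cv2.INTER_CUBIC))
E
```

```text
clock: 3.75
position: [0.4836, -0.2352, 0.0869]
tool_rot: [-3.135, 0.017, 0.183]
force: [-25.8, -2.7, 18.4]
grip_width: -0.0002
clock: 4.55
position: [0.4496, -0.2426, 0.3617]
tool_rot: [-3.139, 0.011, 0.183]
force: [0.2, 0.2, -0.8]
grip_width: 0.0679
{'fx': 333.8594264430354, 'fy': 333.8594264430354, 'cx': 253.9563682327538, 'cy': 191.20890472135247, 'origin': array([ 0.52056317, -0.22900672,  0.50420864]), 'attitude': array([-0.29257806,  0.00224232, -1.38721887])}
```

View pics/w2b.png

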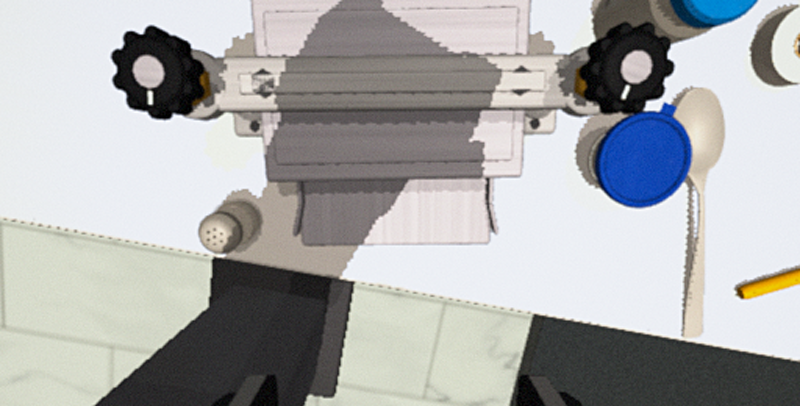

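The lid is now parallel to the beam, with its front corners at (269,180) and (521,176). It stopped hard at 26 N, at press x = -0.0744, which is where it was expected. Next is the left knob.

```bash
python3 -m jog '[{"delta_pos":[83,146,-102],"spin":0.2,"claw":0.2},{"delta_pos":[83,146,-102],"spin":0.2,"claw":0.2},{"delta_pos":[83,146,-102],"spin":0.2,"claw":0.2},{"delta_pos":[83,146,-102],"spin":0.2,"claw":0.2},{"delta_pos":[83,146,-102],"spin":0.2,"claw":0.2},{"delta_pos":[83,146,-102],"spin":0.2,"claw":0.2}]'
python3 - <<'E'
from h import *
s=bot.observe();print(s['position'],s['tool_rot'],np.round(s['qpos'],2))
p=eyes.camera_params("wrist");im=eyes.grab_frame("wrist");print(p)
cv2.imwrite("pics/w3.png",im)
L=proj(p,[.5326,-.0967,.212]);print(L)
E
```

```text
clock: 5.2
position: [0.5331, -0.0961, 0.2601]
tool_rot: [-3.139, 0.011, 0.385]
force: [0.7, -0.7, -0.8]
grip_width: 0.0684
[ 0.53310427 -0.0961073   0.26011368] [-3.13919398  0.01052738  0.38489597] [ 0.28  0.37 -0.28  1.77  0.12  1.03 -1.23]
{'fx': 333.8594264430354, 'fy': 333.8594264430354, 'cx': 253.9563682327538, 'cy': 191.20890472135247, 'origin': array([ 0.5999526 , -0.06862979,  0.40266852]), 'attitude': array([-0.29203804,  0.00206717, -1.18565817])}
(np.float64(255.76767128890316), np.float64(215.77479533236573))
```

View pics/w3.png

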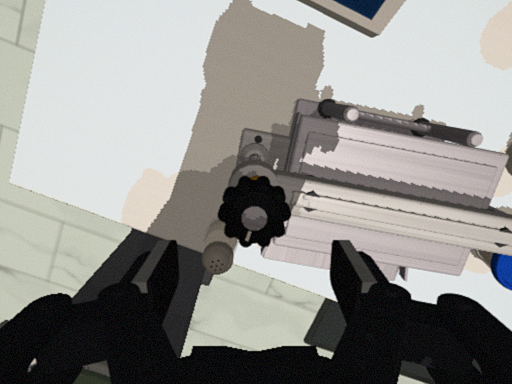

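The knob cap is at (255,217), against a predicted (256,216), so it is centred between the open fingers. I'll descend and grip.

```bash
python3 -m jog '[{"delta_pos":[0,0,-41],"spin":0,"claw":0.2},{"delta_pos":[0,-0.5,-82],"spin":0,"claw":0.2},{"delta_pos":[0,-0.5,-82],"spin":0,"claw":0.2},{"delta_pos":[0,-0.5,-82],"spin":0,"claw":1},{"delta_pos":[0,-0.5,-82],"spin":0,"claw":1},{"delta_pos":[0,-0.5,-82],"spin":0,"claw":1}]' 60
python3 -m jog '[{"delta_pos":[0,0,0],"spin":-0.1,"claw":1},{"delta_pos":[0,0,0],"spin":-0.2,"claw":1},{"delta_pos":[0,0,0],"spin":-0.2,"claw":1}]'
python3 -c "
from h import *
s=bot.observe();print(np.round(s['moment'],3),s['tool_rot'])"
python3 -m jog '[{"delta_pos":[0,0,0],"spin":-0.1,"claw":1},{"delta_pos":[0,0,0],"spin":-0.2,"claw":1},{"delta_pos":[0,0,0],"spin":-0.2,"claw":1}]'
python3 -c "
from h import *
s=bot.observe();print(np.round(s['moment'],3),s['tool_rot'])"
```

```text
clock: 5.85
position: [0.5329, -0.0962, 0.1815]
tool_rot: [-3.139, 0.009, 0.384]
force: [-13.0, 12.6, 12.7]
grip_width: 0.0445
clock: 6.15
position: [0.5328, -0.0963, 0.182]
tool_rot: [-3.139, 0.009, 0.18]
force: [5.8, 0.3, -32.5]
grip_width: 0.0438
[ 0.169 -1.257 -0.42 ] [-3.13865285  0.00871504  0.17963595]
clock: 6.45
position: [0.5327, -0.0966, 0.1821]
tool_rot: [-3.139, 0.009, -0.025]
force: [10.7, -1.6, -41.9]
grip_width: 0.0439
[-0.229 -2.21  -0.367] [-3.13850704  0.00866688 -0.0248117 ]
```

```bash
python3 -m jog '[{"delta_pos":[0,0,0],"spin":0,"claw":0.2},{"delta_pos":[0,0,0],"spin":0,"claw":0.2},{"delta_pos":[0,0,40],"spin":0,"claw":0.2},{"delta_pos":[0,0,65],"spin":0.1,"claw":0.2},{"delta_pos":[10,-50,65],"spin":0.2,"claw":0.2},{"delta_pos":[19,-100,65],"spin":0.3,"claw":0.2},{"delta_pos":[29,-150,65],"spin":0.4,"claw":0.2},{"delta_pos":[38,-200,65],"spin":0.4,"claw":0.2}]'
python3 -m jog '[{"delta_pos":[9,-45,0],"spin":0,"claw":0.2},{"delta_pos":[9,-45,0],"spin":0,"claw":0.2},{"delta_pos":[9,-45,0],"spin":0,"claw":0.2}]'
python3 - <<'E'
from h import *
s=bot.observe();print(s['position'],s['tool_rot'],np.round(s['qpos'],2),np.round(s['moment'],3))
p=eyes.camera_params("wrist");im=eyes.grab_frame("wrist")
L=proj(p,[.5798,-.3423,.212]);print(L)
x,y=map(int,L);cv2.imwrite("pics/w4.png",cv2.resize(im[y-90:y+90,x-120:x+120],None,fx=2.5,fy=2.5))
E
```

```text
clock: 7.25
position: [0.5706, -0.2955, 0.2493]
tool_rot: [-3.14, 0.006, 0.379]
force: [1.4, 0.2, 0.8]
grip_width: 0.0686
clock: 7.55
position: [0.5795, -0.3417, 0.2504]
tool_rot: [-3.141, 0.005, 0.377]
force: [0.3, 0.4, -0.8]
grip_width: 0.0684
[ 0.57949468 -0.34170237  0.25043543] [-3.14132203  0.00528628  0.37725082] [ 0.56  0.59 -0.19  1.43  0.12  1.14 -0.84] [ 0.092 -0.065 -0.044]
(np.float64(256.241958290694), np.float64(220.86580848180287))
```

View pics/w4.png

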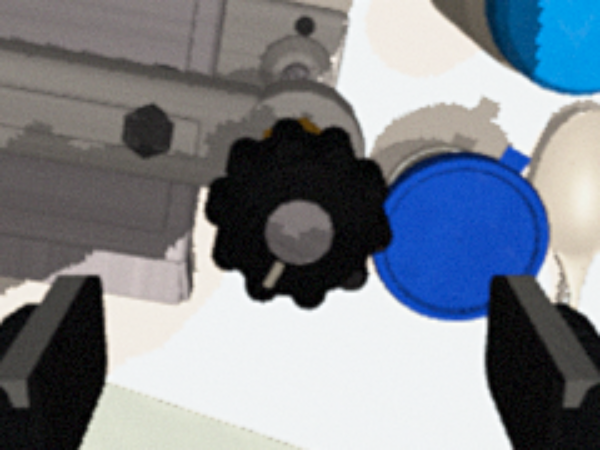

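The cap is about 3 px below its predicted spot, roughly 1.5 mm, so the knob is well centred. Fingers are clear of the blue cup, which is only 59 mm tall. I'll grip and turn the right knob.

```bash
cat > m.py <<'E'
from h import *
s=bot.observe();print('  Mz %.3f yaw %.3f'%(s['moment'][2],s['tool_rot'][2]),'M',np.round(s['moment'],2))
E
python3 -m jog '[{"delta_pos":[-1,-1,-40],"spin":0,"claw":0.2},{"delta_pos":[-1,-1,-68],"spin":0,"claw":0.2},{"delta_pos":[-1,-1,-68],"spin":0,"claw":0.2},{"delta_pos":[-1,-1,-68],"spin":0,"claw":1},{"delta_pos":[-1,-1,-68],"spin":0,"claw":1},{"delta_pos":[-1,-1,-68],"spin":0,"claw":1}]' 60
python3 m.py
python3 -m jog '[{"delta_pos":[0,0,0],"spin":-0.1,"claw":1},{"delta_pos":[0,0,0],"spin":-0.2,"claw":1},{"delta_pos":[0,0,0],"spin":-0.2,"claw":1}]'; python3 m.py
python3 -m jog '[{"delta_pos":[0,0,0],"spin":-0.1,"claw":1},{"delta_pos":[0,0,0],"spin":-0.2,"claw":1},{"delta_pos":[0,0,0],"spin":-0.2,"claw":1}]'; python3 m.py
```

```text
clock: 8.2
position: [0.5802, -0.342, 0.1853]
tool_rot: [3.138, 0.002, 0.379]
force: [1.6, -3.3, 9.5]
grip_width: 0.044
  Mz 0.077 yaw 0.379 M [-0.54 -0.27  0.08]
clock: 8.5
position: [0.5802, -0.3422, 0.1856]
tool_rot: [3.138, 0.002, 0.175]
force: [4.1, -5.6, -14.5]
grip_width: 0.044
  Mz -0.361 yaw 0.175 M [-0.93 -0.72 -0.36]
clock: 8.8
position: [0.5802, -0.3425, 0.1857]
tool_rot: [3.137, 0.002, -0.029]
force: [4.3, -6.8, -18.4]
grip_width: 0.0441
  Mz -0.282 yaw -0.029 M [-1.19 -0.96 -0.28]
```

```bash
python3 -m jog '[{"delta_pos":[0,0,0],"spin":-0.1,"claw":1},{"delta_pos":[0,0,0],"spin":-0.2,"claw":1},{"delta_pos":[0,0,0],"spin":-0.2,"claw":1}]'; python3 m.py
python3 -m jog '[{"delta_pos":[0,0,0],"spin":-0.1,"claw":1},{"delta_pos":[0,0,0],"spin":-0.2,"claw":1},{"delta_pos":[0,0,0],"spin":-0.2,"claw":1}]'; python3 m.py
python3 -m jog '[{"delta_pos":[0,0,0],"spin":0,"claw":0.2},{"delta_pos":[0,0,0],"spin":0,"claw":0.2},{"delta_pos":[0,0,40],"spin":0,"claw":0.2},{"delta_pos":[0,0,65],"spin":0.1,"claw":0.2},{"delta_pos":[-10,50,65],"spin":0.2,"claw":0.2},{"delta_pos":[-19,100,65],"spin":0.35,"claw":0.2},{"delta_pos":[-29,150,65],"spin":0.5,"claw":0.2},{"delta_pos":[-38,200,65],"spin":0.65,"claw":0.2}]'
python3 -m jog '[{"delta_pos":[-9,44,0],"spin":0.15,"claw":0.2},{"delta_pos":[-9,44,0],"spin":0.2,"claw":0.2},{"delta_pos":[-9,44,0],"spin":0.2,"claw":0.2}]'
python3 - <<'E'
from h import *
s=bot.observe();print(s['position'],s['tool_rot'],np.round(s['qpos'],2),np.round(s['moment'],3))
p=eyes.camera_params("wrist");im=eyes.grab_frame("wrist");np.save("w5.npy",p,allow_pickle=True)
cv2.imwrite("pics/w5.png",im);cv2.imwrite("pics/s5.png",eyes.grab_frame("scene"));cv2.imwrite("pics/d5.png",eyes.grab_frame("side"))
f=lambda n,y,x,h,w:cv2.resize(cv2.imread(n)[y:y+h,x:x+w],(400,300),interpolation=cv2.INTER_CUBIC)
o=np.vstack([np.hstack([f("pics/w5.png",130,150,165,220),f("pics/w3.png",130,150,165,220)]),np.hstack([f("pics/s5.png",150,225,105,140),f("pics/d5.png",125,165,135,180)])])
cv2.imwrite("pics/c5.png",o)
E
```

```text
clock: 9.1
position: [0.5802, -0.3427, 0.1857]
tool_rot: [3.137, 0.002, -0.233]
force: [4.0, -5.8, -18.6]
grip_width: 0.0439
  Mz -0.306 yaw -0.233 M [-1.23 -0.92 -0.31]
clock: 9.4
position: [0.5801, -0.3429, 0.1857]
tool_rot: [3.136, 0.002, -0.436]
force: [4.8, -7.5, -18.5]
grip_width: 0.0443
  Mz -0.324 yaw -0.436 M [-1.2  -0.79 -0.32]
clock: 10.2
position: [0.5423, -0.1445, 0.2519]
tool_rot: [3.135, 0.0, 0.22]
force: [1.6, -0.3, 0.8]
grip_width: 0.068
clock: 10.5
position: [0.5336, -0.0996, 0.2532]
tool_rot: [3.134, -0.001, 0.423]
force: [-0.9, -1.1, 0.4]
grip_width: 0.0683
[ 0.53360984 -0.09956437  0.25322346] [ 3.13410460e+00 -1.28864755e-03  4.23141473e-01] [ 0.25  0.37 -0.24  1.79  0.11  0.99 -1.18] [-0.028  0.017  0.01 ]
```

View pics/c5.png

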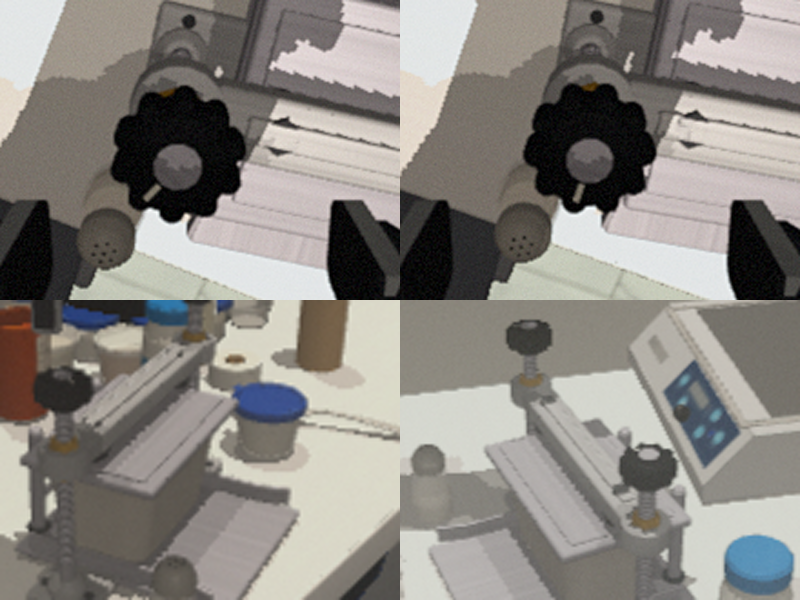

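The left knob's index has turned about 25° clockwise, as commanded, so there was no slip. Salt and cup are undisturbed. Continuing on the left knob.

```bash
python3 -m jog '[{"delta_pos":[-1,3,-40],"spin":0,"claw":0.2},{"delta_pos":[-1,3,-70],"spin":0,"claw":0.2},{"delta_pos":[-1,3,-70],"spin":0,"claw":0.2},{"delta_pos":[-1,3,-70],"spin":0,"claw":1},{"delta_pos":[-1,3,-70],"spin":0,"claw":1},{"delta_pos":[-1,3,-70],"spin":0,"claw":1}]' 60; python3 m.py
for i in 1 2 3 4; do python3 -m jog '[{"delta_pos":[0,0,0],"spin":-0.1,"claw":1},{"delta_pos":[0,0,0],"spin":-0.2,"claw":1},{"delta_pos":[0,0,0],"spin":-0.2,"claw":1}]' | grep force; python3 m.py; done
```

```text
clock: 11.25
position: [0.5321, -0.0966, 0.1843]
tool_rot: [3.137, -0.0, 0.417]
force: [-12.9, 14.2, 13.4]
grip_width: 0.0442
  Mz 0.021 yaw 0.417 M [3.4  2.96 0.02]
force: [2.2, 1.6, -19.7]
  Mz -0.354 yaw 0.215 M [ 0.47 -0.32 -0.35]
force: [5.0, -1.8, -26.4]
  Mz -0.332 yaw 0.014 M [ 0.17 -1.   -0.33]
force: [5.0, -1.5, -27.0]
  Mz -0.376 yaw -0.187 M [ 0.07 -1.1  -0.38]
force: [4.6, -2.0, -27.4]
  Mz -0.377 yaw -0.388 M [ 0.02 -1.11 -0.38]
```

```bash

python3 -m jog '[{"delta_pos":[0,0,0],"spin":0,"claw":0.2},{"delta_pos":[0,0,0],"spin":0,"claw":0.2},{"delta_pos":[0,0,40],"spin":0,"claw":0.2},{"delta_pos":[0,0,65],"spin":0.1,"claw":0.2},{"delta_pos":[10,-50,65],"spin":0.2,"claw":0.2},{"delta_pos":[19,-100,65],"spin":0.35,"claw":0.2},{"delta_pos":[29,-150,65],"spin":0.5,"claw":0.2},{"delta_pos":[38,-200,65],"spin":0.65,"claw":0.2}]'
python3 -m jog '[{"delta_pos":[9,-45,0],"spin":0.15,"claw":0.2},{"delta_pos":[9,-45,0],"spin":0.15,"claw":0.2},{"delta_pos":[9,-45,0],"spin":0.15,"claw":0.2}]'
```

```text
clock: 13.25
position: [0.5692, -0.2916, 0.2514]
tool_rot: [3.136, -0.001, 0.258]
force: [0.8, 0.4, 0.0]
grip_width: 0.0683
clock: 13.55
position: [0.5779, -0.338, 0.2519]
tool_rot: [3.135, -0.002, 0.407]
force: [0.1, 0.2, -0.9]
grip_width: 0.0682
```

```bash
python3 -m jog '[{"delta_pos":[2,-4.4,-40],"spin":0,"claw":0.2},{"delta_pos":[2,-4.4,-69],"spin":0,"claw":0.2},{"delta_pos":[2,-4.4,-69],"spin":0,"claw":0.2},{"delta_pos":[2,-4.4,-69],"spin":0,"claw":1},{"delta_pos":[2,-4.4,-69],"spin":0,"claw":1},{"delta_pos":[2,-4.4,-69],"spin":0,"claw":1}]' 60; python3 m.py
for i in 1 2 3; do python3 -m jog '[{"delta_pos":[0,0,0],"spin":-0.1,"claw":1},{"delta_pos":[0,0,0],"spin":-0.2,"claw":1},{"delta_pos":[0,0,0],"spin":-0.2,"claw":1}]' | grep force; python3 m.py; done
```

```text
clock: 14.15
position: [0.5809, -0.3419, 0.1855]
tool_rot: [3.133, -0.004, 0.407]
force: [-1.5, 3.9, 5.7]
grip_width: 0.0438
  Mz -0.017 yaw 0.407 M [ 0.89  0.53 -0.02]
force: [3.7, -6.2, -21.3]
  Mz -0.394 yaw 0.203 M [-1.16 -0.87 -0.39]
force: [4.7, -7.6, -26.0]
  Mz -0.318 yaw -0.001 M [-1.5  -1.2  -0.32]
force: [5.3, -8.0, -25.7]
  Mz -0.364 yaw -0.205 M [-1.52 -1.13 -0.36]
```

```bash

python3 -m jog '[{"delta_pos":[0,0,0],"spin":-0.1,"claw":1},{"delta_pos":[0,0,0],"spin":-0.2,"claw":1},{"delta_pos":[0,0,0],"spin":-0.2,"claw":1}]' | grep force; python3 m.py
python3 -m jog '[{"delta_pos":[0,0,0],"spin":0,"claw":0.2},{"delta_pos":[0,0,0],"spin":0,"claw":0.2},{"delta_pos":[0,0,40],"spin":0,"claw":0.2},{"delta_pos":[0,0,65],"spin":0.1,"claw":0.2},{"delta_pos":[-10,50,65],"spin":0.2,"claw":0.2},{"delta_pos":[-19,100,65],"spin":0.35,"claw":0.2},{"delta_pos":[-29,150,65],"spin":0.5,"claw":0.2},{"delta_pos":[-38,200,65],"spin":0.65,"claw":0.2}]'
python3 -m jog '[{"delta_pos":[-9,46,0],"spin":0.15,"claw":0.2},{"delta_pos":[-9,46,0],"spin":0.15,"claw":0.2},{"delta_pos":[-9,46,0],"spin":0.15,"claw":0.2}]'
```

```text
force: [4.5, -9.0, -25.4]
  Mz -0.367 yaw -0.409 M [-1.47 -1.08 -0.37]
clock: 16.15
position: [0.5431, -0.1448, 0.2526]
tool_rot: [3.129, -0.007, 0.248]
force: [1.5, -0.0, -0.5]
grip_width: 0.0684
clock: 16.45
position: [0.5346, -0.0978, 0.2542]
tool_rot: [3.127, -0.009, 0.4]
force: [-0.1, -0.8, -0.3]
grip_width: 0.0683
```

```bash
python3 -m jog '[{"delta_pos":[-2,1,-40],"spin":0,"claw":0.2},{"delta_pos":[-2,1,-70],"spin":0,"claw":0.2},{"delta_pos":[-2,1,-70],"spin":0,"claw":0.2},{"delta_pos":[-2,1,-70],"spin":0,"claw":1},{"delta_pos":[-2,1,-70],"spin":0,"claw":1},{"delta_pos":[-2,1,-70],"spin":0,"claw":1}]' 60; python3 m.py
for i in 1 2 3; do python3 -m jog '[{"delta_pos":[0,0,0],"spin":-0.1,"claw":1},{"delta_pos":[0,0,0],"spin":-0.2,"claw":1},{"delta_pos":[0,0,0],"spin":-0.2,"claw":1}]' | grep force; python3 m.py; done
```

```text
clock: 17.05
position: [0.533, -0.0963, 0.1863]
tool_rot: [3.127, -0.01, 0.4]
force: [-7.8, 6.6, 9.9]
grip_width: 0.0443
  Mz -0.019 yaw 0.400 M [ 1.55  1.69 -0.02]
force: [2.8, -1.5, -20.5]
  Mz -0.330 yaw 0.196 M [-0.03 -0.52 -0.33]
force: [4.5, -3.3, -27.0]
  Mz -0.342 yaw -0.006 M [-0.19 -1.06 -0.34]
force: [5.1, -2.5, -26.7]
  Mz -0.350 yaw -0.207 M [-0.23 -1.14 -0.35]
```

```bash

python3 -m jog '[{"delta_pos":[0,0,0],"spin":-0.05,"claw":1},{"delta_pos":[0,0,0],"spin":-0.1,"claw":1},{"delta_pos":[0,0,0],"spin":-0.1,"claw":1}]' | grep force; python3 m.py
python3 -m jog '[{"delta_pos":[0,0,0],"spin":0,"claw":0.2},{"delta_pos":[0,0,0],"spin":0,"claw":0.2},{"delta_pos":[0,0,40],"spin":0,"claw":0.2},{"delta_pos":[0,0,65],"spin":0.1,"claw":0.2},{"delta_pos":[10,-50,65],"spin":0.2,"claw":0.2},{"delta_pos":[19,-100,65],"spin":0.35,"claw":0.2},{"delta_pos":[29,-150,65],"spin":0.5,"claw":0.2},{"delta_pos":[38,-200,65],"spin":0.6,"claw":0.2}]'
python3 -m jog '[{"delta_pos":[9,-47,0],"spin":0.1,"claw":0.2},{"delta_pos":[9,-47,0],"spin":0.1,"claw":0.2},{"delta_pos":[9,-47,0],"spin":0.1,"claw":0.2}]'
```

```text
force: [5.5, -1.7, -27.4]
  Mz -0.297 yaw -0.307 M [-0.05 -1.17 -0.3 ]
clock: 19.05
position: [0.5698, -0.2902, 0.2534]
tool_rot: [3.126, -0.011, 0.301]
force: [1.4, -0.9, 0.7]
grip_width: 0.0681
clock: 19.35
position: [0.5786, -0.3386, 0.254]
tool_rot: [3.125, -0.012, 0.399]
force: [0.3, -0.1, 0.3]
grip_width: 0.0682
```

```bash
python3 -m jog '[{"delta_pos":[1.5,-4,-40],"spin":0,"claw":0.2},{"delta_pos":[1.5,-4,-70],"spin":0,"claw":0.2},{"delta_pos":[1.5,-4,-70],"spin":0,"claw":0.2},{"delta_pos":[1.5,-4,-70],"spin":0,"claw":1},{"delta_pos":[1.5,-4,-70],"spin":0,"claw":1},{"delta_pos":[1.5,-4,-70],"spin":0,"claw":1}]' 60; python3 m.py
for i in 1 2 3 4; do python3 -m jog '[{"delta_pos":[0,0,0],"spin":-0.05,"claw":1},{"delta_pos":[0,0,0],"spin":-0.1,"claw":1},{"delta_pos":[0,0,0],"spin":-0.1,"claw":1}]' | grep force; python3 m.py; done
```

```text
clock: 19.95
position: [0.581, -0.342, 0.1867]
tool_rot: [3.124, -0.014, 0.4]
force: [-3.0, 4.4, 6.5]
grip_width: 0.0441
  Mz 0.013 yaw 0.400 M [1.08 0.64 0.01]
force: [3.7, -4.9, -21.3]
  Mz -0.296 yaw 0.298 M [-0.92 -0.72 -0.3 ]
force: [5.7, -7.4, -25.4]
  Mz -0.283 yaw 0.196 M [-1.26 -1.18 -0.28]
force: [5.3, -6.9, -26.1]
  Mz -0.323 yaw 0.095 M [-1.3  -1.24 -0.32]
force: [6.2, -7.1, -25.9]
  Mz -0.277 yaw -0.007 M [-1.32 -1.15 -0.28]
```

```bash

python3 -m jog '[{"delta_pos":[0,0,0],"spin":-0.05,"claw":1},{"delta_pos":[0,0,0],"spin":-0.1,"claw":1},{"delta_pos":[0,0,0],"spin":-0.1,"claw":1}]' | grep force; python3 m.py
python3 -m jog '[{"delta_pos":[0,0,0],"spin":-0.05,"claw":1},{"delta_pos":[0,0,0],"spin":-0.1,"claw":1},{"delta_pos":[0,0,0],"spin":-0.1,"claw":1}]' | grep force; python3 m.py
python3 -m jog '[{"delta_pos":[0,0,0],"spin":0,"claw":0.2},{"delta_pos":[0,0,0],"spin":0,"claw":0.2},{"delta_pos":[0,0,40],"spin":0,"claw":0.2},{"delta_pos":[0,0,65],"spin":0.1,"claw":0.2},{"delta_pos":[-10,50,65],"spin":0.2,"claw":0.2},{"delta_pos":[-19,100,65],"spin":0.35,"claw":0.2},{"delta_pos":[-29,150,65],"spin":0.5,"claw":0.2},{"delta_pos":[-38,200,65],"spin":0.6,"claw":0.2}]'
python3 -m jog '[{"delta_pos":[-10,47,0],"spin":0,"claw":0.2},{"delta_pos":[-10,47,0],"spin":0,"claw":0.2},{"delta_pos":[-10,47,0],"spin":0,"claw":0.2}]'
```

```text
force: [4.7, -7.9, -25.3]
  Mz -0.105 yaw -0.109 M [-1.3  -1.15 -0.11]
force: [4.9, -7.7, -25.5]
  Mz 0.021 yaw -0.210 M [-1.28 -1.12  0.02]
clock: 22.55
position: [0.5433, -0.1447, 0.2538]
tool_rot: [3.118, -0.016, 0.396]
force: [1.7, -0.2, 0.3]
grip_width: 0.0683
clock: 22.85
position: [0.5338, -0.0967, 0.2555]
tool_rot: [3.117, -0.018, 0.398]
force: [-0.2, -1.4, -0.6]
grip_width: 0.0682
```

The right foot is felt: its torque rose by about 0.2–0.3 N m. Next is the left knob, carefully.

```bash
python3 -m jog '[{"delta_pos":[-1,0,-40],"spin":0,"claw":0.2},{"delta_pos":[-1,0,-71],"spin":0,"claw":0.2},{"delta_pos":[-1,0,-71],"spin":0,"claw":0.2},{"delta_pos":[-1,0,-71],"spin":0,"claw":1},{"delta_pos":[-1,0,-71],"spin":0,"claw":1},{"delta_pos":[-1,0,-71],"spin":0,"claw":1}]' 60; python3 m.py
for i in 1 2; do python3 -m jog '[{"delta_pos":[0,0,0],"spin":-0.05,"claw":1},{"delta_pos":[0,0,0],"spin":-0.1,"claw":1},{"delta_pos":[0,0,0],"spin":-0.1,"claw":1}]' | grep force; python3 m.py; done
```

```text
clock: 23.45
position: [0.5333, -0.0963, 0.1867]
tool_rot: [3.116, -0.02, 0.398]
force: [-6.5, 4.7, 9.1]
grip_width: 0.0443
  Mz 0.038 yaw 0.398 M [1.34 1.43 0.04]
force: [3.0, -0.2, -22.5]
  Mz -0.345 yaw 0.296 M [ 0.32 -0.51 -0.35]
force: [5.9, -1.4, -28.8]
  Mz -0.197 yaw 0.195 M [ 0.1  -1.11 -0.2 ]
```

```bash
cat > avg.py <<'E'
from h import *
a=[bot.observe()['moment'][2]]
for _ in range(6): eyes.grab_frame("wrist");a.append(bot.observe()['moment'][2])
print('  Mz',np.round(a,3),'mean %.3f'%np.mean(a))
E
python3 avg.py
python3 -m jog '[{"delta_pos":[0,0,0],"spin":-0.05,"claw":1},{"delta_pos":[0,0,0],"spin":-0.05,"claw":1},{"delta_pos":[0,0,0],"spin":-0.05,"claw":1}]' | grep force; python3 avg.py
```

```text
Mz [-0.197 -0.251 -0.257 -0.231 -0.21  -0.207 -0.168] mean -0.217
force: [7.0, -0.4, -30.8]
  Mz [-0.189 -0.184 -0.214 -0.163 -0.19  -0.194 -0.187] mean -0.189
```

```bash

python3 -m jog '[{"delta_pos":[0,0,0],"spin":0,"claw":0.2},{"delta_pos":[0,0,0],"spin":0,"claw":0.2},{"delta_pos":[0,0,40],"spin":0,"claw":0.2},{"delta_pos":[0,0,65],"spin":0.1,"claw":0.2},{"delta_pos":[10,-50,65],"spin":0.2,"claw":0.2},{"delta_pos":[19,-100,65],"spin":0.25,"claw":0.2},{"delta_pos":[29,-150,65],"spin":0.25,"claw":0.2},{"delta_pos":[38,-200,65],"spin":0.25,"claw":0.2}]'
python3 -m jog '[{"delta_pos":[9,-48,0],"spin":0,"claw":0.2},{"delta_pos":[9,-48,0],"spin":0,"claw":0.2},{"delta_pos":[9,-48,0],"spin":0,"claw":0.2}]'
```

```text
clock: 25.75
position: [0.571, -0.2956, 0.2538]
tool_rot: [3.116, -0.021, 0.397]
force: [0.9, 1.0, -0.8]
grip_width: 0.0684
clock: 26.05
position: [0.5798, -0.345, 0.2545]
tool_rot: [3.115, -0.021, 0.396]
force: [0.7, 0.8, -0.7]
grip_width: 0.0684
```

```bash
python3 -m jog '[{"delta_pos":[0.5,3,-40],"spin":0,"claw":0.2},{"delta_pos":[0.5,3,-70],"spin":0,"claw":0.2},{"delta_pos":[0.5,3,-70],"spin":0,"claw":0.2},{"delta_pos":[0.5,3,-70],"spin":0,"claw":1},{"delta_pos":[0.5,3,-70],"spin":0,"claw":1},{"delta_pos":[0.5,3,-70],"spin":0,"claw":1}]' 60; python3 m.py
python3 -m jog '[{"delta_pos":[0,0,0],"spin":0.1,"claw":1},{"delta_pos":[0,0,0],"spin":0.2,"claw":1},{"delta_pos":[0,0,0],"spin":0.2,"claw":1}]'|grep rot;python3 m.py
python3 -m jog '[{"delta_pos":[0,0,0],"spin":-0.05,"claw":1},{"delta_pos":[0,0,0],"spin":-0.1,"claw":1},{"delta_pos":[0,0,0],"spin":-0.1,"claw":1}]'|grep rot;python3 avg.py
```

```text
clock: 26.65
position: [0.5814, -0.342, 0.1871]
tool_rot: [3.113, -0.024, 0.396]
force: [-1.7, 1.9, 8.3]
grip_width: 0.0444
  Mz 0.050 yaw 0.396 M [0.54 0.37 0.05]
tool_rot: [3.113, -0.024, 0.598]
  Mz 0.437 yaw 0.598 M [0.56 0.11 0.44]
tool_rot: [3.113, -0.024, 0.493]
  Mz [-0.118 -0.136 -0.165 -0.164 -0.203 -0.16  -0.164] mean -0.159
```

```bash

python3 -m jog '[{"delta_pos":[0,0,0],"spin":0,"claw":0.2},{"delta_pos":[0,0,0],"spin":0,"claw":0.2},{"delta_pos":[0,0,40],"spin":0,"claw":0.2},{"delta_pos":[0,0,65],"spin":0,"claw":0.2},{"delta_pos":[-10,50,65],"spin":-0.1,"claw":0.2},{"delta_pos":[-19,100,65],"spin":-0.1,"claw":0.2},{"delta_pos":[-29,150,65],"spin":-0.1,"claw":0.2},{"delta_pos":[-38,200,65],"spin":-0.1,"claw":0.2}]'
python3 -m jog '[{"delta_pos":[-10,47,0],"spin":0,"claw":0.2},{"delta_pos":[-10,47,0],"spin":0,"claw":0.2},{"delta_pos":[-10,47,0],"spin":0,"claw":0.2}]'
```

```text
clock: 28.35
position: [0.5436, -0.1435, 0.2537]
tool_rot: [3.112, -0.026, 0.396]
force: [2.1, 0.4, -0.1]
grip_width: 0.0683
clock: 28.65
position: [0.5341, -0.0955, 0.2551]
tool_rot: [3.111, -0.028, 0.398]
force: [1.2, -1.5, -0.7]
grip_width: 0.0689
```

```bash
python3 -m jog '[{"delta_pos":[-1,-1,-40],"spin":0,"claw":0.2},{"delta_pos":[-1,-1,-71],"spin":0,"claw":0.2},{"delta_pos":[-1,-1,-71],"spin":0,"claw":0.2},{"delta_pos":[-1,-1,-71],"spin":0,"claw":1},{"delta_pos":[-1,-1,-71],"spin":0,"claw":1},{"delta_pos":[-1,-1,-71],"spin":0,"claw":1}]' 60; python3 m.py
python3 -m jog '[{"delta_pos":[0,0,0],"spin":-0.05,"claw":1},{"delta_pos":[0,0,0],"spin":-0.1,"claw":1},{"delta_pos":[0,0,0],"spin":-0.1,"claw":1}]' ; python3 avg.py
```

```text
clock: 29.25
position: [0.5336, -0.0963, 0.1862]
tool_rot: [3.111, -0.029, 0.397]
force: [-6.0, 4.2, 8.0]
grip_width: 0.044
  Mz 0.035 yaw 0.397 M [1.23 1.42 0.03]
clock: 29.55
position: [0.5335, -0.0965, 0.1866]
tool_rot: [3.111, -0.029, 0.296]
force: [3.4, 0.0, -22.7]
grip_width: 0.0437
  Mz [-0.148 -0.134 -0.122 -0.15  -0.12  -0.034 -0.033] mean -0.106
```

```bash

python3 -m jog '[{"delta_pos":[0,0,0],"spin":0,"claw":0.2},{"delta_pos":[0,0,0],"spin":0,"claw":0.2},{"delta_pos":[0,0,40],"spin":0,"claw":0.2},{"delta_pos":[0,0,65],"spin":0.1,"claw":0.2},{"delta_pos":[10,-50,65],"spin":0.1,"claw":0.2},{"delta_pos":[19,-100,65],"spin":0.1,"claw":0.2},{"delta_pos":[29,-150,65],"spin":0.1,"claw":0.2},{"delta_pos":[38,-200,65],"spin":0.1,"claw":0.2}]'
python3 -m jog '[{"delta_pos":[9,-46,0],"spin":0,"claw":0.2},{"delta_pos":[9,-46,0],"spin":0,"claw":0.2},{"delta_pos":[9,-46,0],"spin":0,"claw":0.2}]'
```

```text
clock: 30.65
position: [0.5715, -0.2951, 0.2528]
tool_rot: [3.109, -0.031, 0.398]
force: [1.3, -0.4, 0.9]
grip_width: 0.0683
clock: 30.95
position: [0.5805, -0.3423, 0.253]
tool_rot: [3.108, -0.032, 0.396]
force: [-0.1, 1.3, -0.3]
grip_width: 0.0684
```

```bash
python3 -m jog '[{"delta_pos":[0.5,0,-40],"spin":0,"claw":0.2},{"delta_pos":[0.5,0,-68],"spin":0,"claw":0.2},{"delta_pos":[0.5,0,-68],"spin":0,"claw":0.2},{"delta_pos":[0.5,0,-68],"spin":0,"claw":1},{"delta_pos":[0.5,0,-68],"spin":0,"claw":1},{"delta_pos":[0.5,0,-68],"spin":0,"claw":1}]' 60; python3 m.py
python3 -m jog '[{"delta_pos":[0,0,0],"spin":0.05,"claw":1},{"delta_pos":[0,0,0],"spin":0.1,"claw":1},{"delta_pos":[0,0,0],"spin":0.1,"claw":1}]'|grep rot;python3 m.py
python3 -m jog '[{"delta_pos":[0,0,0],"spin":-0.05,"claw":1},{"delta_pos":[0,0,0],"spin":-0.1,"claw":1},{"delta_pos":[0,0,0],"spin":-0.1,"claw":1}]'|grep rot;python3 avg.py
```

```text
clock: 31.55
position: [0.5819, -0.3418, 0.1875]
tool_rot: [3.107, -0.034, 0.397]
force: [-2.6, 3.8, 5.9]
grip_width: 0.0441
  Mz 0.047 yaw 0.397 M [0.98 0.62 0.05]
tool_rot: [3.107, -0.034, 0.498]
  Mz 0.468 yaw 0.498 M [ 0.12 -0.03  0.47]
tool_rot: [3.107, -0.033, 0.395]
  Mz [-0.133 -0.173 -0.178 -0.211 -0.217 -0.151 -0.183] mean -0.178
```

```bash

python3 -m jog '[{"delta_pos":[0,0,0],"spin":-0.05,"claw":1},{"delta_pos":[0,0,0],"spin":-0.05,"claw":1},{"delta_pos":[0,0,0],"spin":-0.05,"claw":1}]'|grep rot;python3 avg.py
```

```text
tool_rot: [3.106, -0.034, 0.345]
  Mz [-0.105 -0.12  -0.158 -0.105 -0.12  -0.156 -0.125] mean -0.127
```

The rise is now 0.17 N m on the right, about 32 N on that foot, which is on target. I'll release, retreat upward and check.

```bash

python3 -m jog '[{"delta_pos":[0,0,0],"spin":0,"claw":0.2},{"delta_pos":[0,0,0],"spin":0,"claw":0.2},{"delta_pos":[0,0,40],"spin":0,"claw":0.2},{"delta_pos":[0,0,80],"spin":0,"claw":0.2},{"delta_pos":[-40,20,120],"spin":-0.1,"claw":0.2},{"delta_pos":[-80,50,160],"spin":-0.15,"claw":0.2},{"delta_pos":[-110,85,180],"spin":-0.15,"claw":0.2},{"delta_pos":[-130,105,190],"spin":-0.15,"claw":0.2}]'
python3 - <<'E'
from h import *
for n in("wrist","scene","side"): cv2.imwrite(f"pics/f_{n}.png",eyes.grab_frame(n))
f=lambda n,y,x,h,w:cv2.resize(cv2.imread(n)[y:y+h,x:x+w],(400,300),interpolation=cv2.INTER_CUBIC)
o=np.vstack([np.hstack([f("pics/f_wrist.png",0,0,384,512),f("pics/f_wrist.png",0,90,225,300)]),np.hstack([f("pics/f_scene.png",150,225,105,140),f("pics/f_side.png",125,165,135,180)])])
cv2.imwrite("pics/cf.png",o)
E
```

```text
clock: 33.85
position: [0.4529, -0.238, 0.3792]
tool_rot: [3.105, -0.037, 0.194]
force: [-0.3, -0.2, 0.9]
grip_width: 0.0684
```

View pics/cf.png

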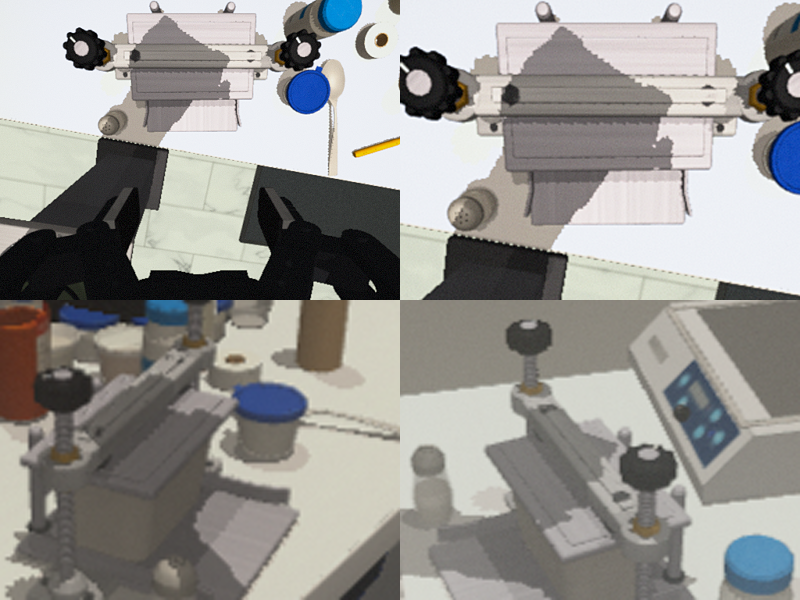

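The last view shows the lid square against both posts, near (545,12) and (675,12) in the top-right panel. The beam is down and looks level, the bystander items have not moved, and the robot is clear.

```bash
python3 -c "
from workcell import bot
print(bot.job_done())"
```

```text
the job is handed in; nothing more can be done
None
```

I pushed the mould back against both stop posts, screwed the beam down with the two knobs in turn, and handed the job in at about 34 s of the 72 s allowed.

**Mould:** it stopped hard at about 26 N, within 1 mm of the expected position. The last picture shows the lid square against both posts.

**Beam:** each knob ended about 2.2 rad clockwise, with the two knobs' turns never more than about 0.45 rad (roughly 2 mm) apart. I did not measure the beam's starting tilt or the end heights. It looks level in the pictures.

**Foot loads:** these are estimates from the knob torque.

| Foot | Torque rise over free knob | Estimated load |
|---|---|---|
| Right | 0.17 N m | 32 N |
| Left | 0.21 N m | 42–45 N |

- Both estimates are uncertain by about 10 N, and both are inside the 15–65 N window. The left is somewhat above the 35 N aim. It was read before the right knob's last small step (0.05 rad), which would add about 2 N to it.
- **Disagreement on the right foot:** two single readings midway through gave a higher load (about 60 N or more) than the turn angle could explain. I backed that knob off and re-tightened it using averaged readings.
- **Torque sign:** friction read with the opposite sign to what I expected, probably from the arm settling back after each step. For that reason I used only the changes from the free-knob readings.

**Surroundings:** salt, cup and shaker look undisturbed, and the robot is clear of everything.

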